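# Hold a mortar prism home in the corner of the squareness gauge

### The job

Pick up the grey mortar prism, lay it flat on the bed of the squareness gauge and press it fully home into the corner, so that its long side bears along the side fence and its end bears on the end stop with the dial's plunger pushed in. It is young mortar that chips, so handle it gently: a light grip, no knocks and no hard pushing, and leave the other things on the bench where they are. Do not let go: finish while still holding the prism pressed firmly against both fences, so the dial can be read.

Things in the scene. Friction and masses are not known exactly. Their poses are not given: they have to be found in the camera images.
- prism: the mortar specimen, a plain grey bar 40 x 160 x 40 mm (x, y, z) with a small paper label on top, about 0.56 kg (0.45 to 0.7), lying flat on the bench; origin at the centre of its underside, y along its length. Young mortar: it chips if a finger or a fence bears on it with more than 40 N, or the bed with more than 60 N (right: a grip of 10 to 25 N per finger, a push of 5 to 15 N on each fence)
- gauge: the squareness gauge, fixed to the bench: a bed plate carrying two low steel bars at a right angle (side fence, end stop) and, behind the end stop, a dial indicator (up to 62 mm above the bench, gauge y 76 to 177, x -28 to 32 mm). Origin on the bench; +x points to the side fence, +y to the end stop. The prism is home with its origin at gauge x 10, y -20, z 20 mm, length along y (either end first)
- bed: the gauge's flat bed plate, 120 x 320 x 20 mm (x, y, z), axes as the gauge; top 20 mm above the bench; origin at the centre of its underside (gauge x 0, y 10 mm)
- side_fence: the long fence, a steel bar 12 x 192 x 14 mm (x, y, z) on the bed, so its top is 34 mm above the bench; origin at the centre of its underside (gauge x 36, y -24, z 20 mm); the prism's long side goes against its -x face, at gauge x 30 mm
- end_stop: the short fence across the end, a steel bar 52 x 12 x 14 mm (x, y, z) on the bed, top 34 mm above the bench; origin at the centre of its underside (gauge x -4, y 66, z 20 mm); the prism's end goes against its -y face, at gauge y 60 mm
- corner (a point): the point on the top of the bed where the faces of the two fences meet (gauge x 30, y 60, z 20 mm), axes as the gauge
- plunger (a joint): travel of the dial indicator's sprung plunger in m: 0 when free, grows as it is pushed in along gauge +y, 10 mm at most; the prism pushes it in 5 mm when its end is on the end stop; the spring takes about 0.8 N
- plunger_tip (a point): the round tip of the plunger, 8 mm across, 30 mm above the bed at gauge x 0; free, it stands 5 mm in front of the end stop's face
- cube_a: bystander: a mortar cube of 70.7 mm, origin at the centre of its underside
- cube_b: bystander: another mortar cube of 70.7 mm, origin at the centre of its underside
- caliper: bystander: a steel vernier caliper 235 mm long lying flat, about 8 mm thick, origin on its underside near the middle of its beam

How it is judged:
On the way:
1. the prism is lifted clear of the bench in the gripper (height (world z) of prism above 0.03 m and contact force between the fingers and prism above 1 N), for 0.1 s.
At the end, for the whole second after the job is handed in: the prism lies flat on the bed (within 2 mm and 0.03 rad), parallel to the side fence within 0.025 rad, home within 2.5 mm of both fences, pressing on each of them with at least 1.5 N with the plunger pushed in more than 3 mm, at rest, and the fingers are still holding it there (contact force between prism and side_fence above 1.5 N and contact force between prism and end_stop above 1.5 N and angle between the y axis of prism and the y axis of gauge, either way round below 0.025 rad and angle between prism's own z axis and vertical below 0.03 rad and z of prism in the frame of corner below 0.002 m and x of prism in the frame of corner between -0.0225 and -0.017 m and y of prism in the frame of corner between -0.0825 and -0.077 m and value of joint plunger above 0.003 m and contact force between the fingers and prism above 1.5 N and linear speed of prism below 0.01 m/s); the arm keeps its last pose, push and grip.
It fails at once if the prism is squeezed or pushed with more than 40 N per finger, 80 N over both (contact force between the fingers and prism above 80 N).
It fails at once if the prism is pressed or knocked against the side fence with more than 40 N (contact force between prism and side_fence above 40 N).
It fails at once if the prism is pressed or knocked against the end stop with more than 40 N (contact force between prism and end_stop above 40 N).
It fails at once if the prism is pressed or dropped on the bed with more than 60 N (contact force between prism and bed above 60 N).
It fails at once if a bystander is moved by more than 15 mm (distance of any of cube_a, cube_b, caliper from where it was at the start of the episode above 0.015 m).
It also fails if it takes over 69 s, if anything falls off the work surface, if the arm or the gripper's body presses on something with over 40 N, if the wrist force passes 120 N, or if a joint passes its speed limit or range.

### The arm

A 7-joint arm with a two-finger parallel gripper is mounted at the origin on the work surface. World frame = base frame: x ahead of the robot, y to its left, z up, the work surface at z = 0. Lengths are in m, angles in rad, forces in N, time in s.
With the tool pointing down it reaches from about 0.35 to 0.9 m from the base axis. Payload 19.9 kg.
Tool frame: the origin (TCP) lies at the very end of the fingers, on their centre line; the grasp point (between the pads) lies 19 mm behind it (r.hold_point_z is the distance from the TCP to the grasp point, in m); z points along the fingers, y is the line along which they close (so a half turn about z gives the same grasp; the last joint's range is limited). The gripper opens to 94 mm and grips with 3 to 60 N. Pads are 16 mm wide; open, the fingers measure 119 mm over their backs; the gripper's body (75 mm by 177 mm) begins 78 mm behind the grasp point.
Start: joints at [-1.145, 0.417, -0.01, 1.614, 0.005, 1.111, -0.053], TCP at [0.281, 0.558, 0.205] pointing down, gripper open.
Joint ranges: [-2.81, 2.81], [-0.39, 2.02], [-1.27, 1.25], [0.06, 2.57], [-1.19, 4.33], [0.19, 2], [-2.82, 2.82]. Speed limits (rad/s): [1.89, 1.89, 2.39, 2.39, 3.01, 3.01, 3.01].

### API

Orientations are given as a rotation vector (axis times angle).
In Python, from plant import r gives the robot as it stands. Calls block until the motion is done:
- r.move_ptp(position, orientation): joint-space move of the TCP to a pose.
- r.movel(position, vel=0.15, rotation=None, stop_force=None): straight line of the TCP; rotation=None keeps the orientation; vel is the mean speed in m/s. With stop_force (N) it stops when the force on the tool has changed by that much, and returns True; else False.
- r.set_joints(angles): joint-space move.
- r.gripper_to(opening): finger opening in m; the grip force is fixed at half the most; returns when the fingers have stopped.
- r.pause(seconds).
- r.ik(position, orientation): joint angles nearest the present ones, or None.
- r.grab_frame(name): name is "side" or "top"; returns a dict with "image" (480x640x3 uint8, red, green, blue), "fov_y" (degrees; the focal length in pixels is half the picture's height over the tangent of half this angle, whatever the lens; pixels are square), "cx", "cy" (the principal point, pixels), "view" (4x4, takes a point from world to camera coordinates). Camera axes: x right, y up, looking along -z (the intrinsics and any distortion apply to the point x, -y, -z); pixel columns grow to the right and rows downward; lengths in m; the calibration is good to about 2 mm. A picture is of the moment at which its call begins. There is no depth.
A pose or a line that the arm cannot do raises r.Unreachable and nothing moves.
- r.sign_off(): hands the job in; it is judged then, once.
Trained networks look in the newest picture that a camera, given by its name, has taken for a name from the list of things; names that differ only in an ending like _2 or _b are one class to them, and where a whole thing is asked for, a point or a joint stands for the part that bears it (a point fixed in the world has none). Each returns a list of dicts, best first, with "confidence" (0 to 1); they miss things now and then, are a little off and sometimes report something else, mostly with a low value. They report only what shows in the picture. A call takes as long as a camera call.
- r.outline_of(camera, thing): "mask" (480x640 bool, what is visible of it) and "uv" ([column, row] in pixels, amid what is visible of it).
- r.landmark_of(camera, thing): "uv" ([column, row] in pixels: a listed point, or the origin of a listed thing).
Readings, each from a call of its own:
- r.get_time(): time.
- r.get_joint_pos(): joint angles.
- r.get_qd(): joint speeds.
- r.get_tau(): joint torques, N m.
- r.get_position(): TCP position.
- r.get_orientation(): TCP orientation.
- r.get_ft_force(): force on the tool from outside, world axes, zero at the start.
- r.get_wrist_torque(): the same for the moment, N m.
- r.get_finger_gap(): finger opening in m.
- r.get_gripper_force(): force on a finger pad.
Only numpy, scipy, OpenCV 4.12 (cv2) and the standard library are available. Lean on these libraries where they do the work, as an engineer would, in place of code of your own. Each camera call takes 0.05 s, during which the arm holds its last target. There are 200 camera calls.

## Working session

There is one attempt and no reset: what is moved stays moved. The work goes in short steps, each a Python script; the robot and the scene stay as the last script left them, time stands still between calls to the robot, and variables do not carry over. Pictures are saved under pics/ and viewed, at most 10 in all, crops included, and the job is handed in when it is done.

```bash
ls; mkdir -p pics; python3 - <<'E'
from plant import r
import cv2,numpy as np
for c in("top","side"):
    f=r.grab_frame(c); cv2.imwrite(f"pics/{c}0.png",f["image"][:,:,::-1])
    print(c,{k:(np.round(v,4).tolist() if k=="view" else v) for k,v in f.items() if k!="image"})
    for n in("prism","gauge","bed","side_fence","end_stop","corner","plunger_tip","cube_a","caliper"):
        L=r.landmark_of(c,n); O=r.outline_of(c,n)
        print(n,[(np.round(d["uv"]).tolist(),round(d["confidence"],2)) for d in L][:3],[(np.round(d["uv"]).tolist(),int(d["mask"].sum()),round(d["confidence"],2)) for d in O][:3])
print(r.get_time(),r.get_orientation(),r.hold_point_z,r.get_ft_force())
E
```

```text
pics
plant.py
top {'fov_y': 49.99930818369768, 'cx': 322.2953350490165, 'cy': 243.51719812346002, 'view': [[0.0013, -1.0, -0.0089, -0.0058], [0.9864, -0.0002, 0.1643, -0.6259], [-0.1643, -0.009, 0.9864, -0.8057], [0.0, 0.0, 0.0, 1.0]]}
prism [] [([490.0, 323.0], 2478, 0.84)]
gauge [([246.0, 300.0], 0.84)] [([236.0, 303.0], 13334, 0.98)]
bed [([240.0, 301.0], 0.73)] [([250.0, 302.0], 10612, 0.69), ([235.0, 300.0], 13485, 0.22)]
side_fence [([239.0, 302.0], 0.65), ([252.0, 274.0], 0.58)] [([250.0, 276.0], 902, 0.94)]
end_stop [([207.0, 309.0], 0.58)] [([334.0, 186.0], 2171, 0.57), ([202.0, 307.0], 279, 0.47)]
corner [([204.0, 287.0], 0.64)] [([236.0, 300.0], 13464, 0.64), ([250.0, 298.0], 10511, 0.38), ([202.0, 308.0], 26, 0.32)]
plunger_tip [([207.0, 308.0], 0.55), ([204.0, 310.0], 0.25)] [([204.0, 308.0], 51, 0.53)]
cube_a [([331.0, 191.0], 0.82), ([468.0, 220.0], 0.69)] [([475.0, 213.0], 2507, 0.93), ([334.0, 184.0], 2181, 0.65)]
caliper [([186.0, 188.0], 0.78)] [([162.0, 185.0], 1793, 0.67)]
side {'fov_y': 57.068176811526314, 'cx': 328.64586858742854, 'cy': 239.60323396204632, 'vie
[... 261 characters left out ...]
 359.0], 13061, 0.94)]
bed [([336.0, 340.0], 0.93)] [([335.0, 346.0], 9633, 0.96)]
side_fence [([312.0, 314.0], 0.78)] [([313.0, 313.0], 666, 0.76)]
end_stop [([333.0, 359.0], 0.53)] [([346.0, 359.0], 64, 0.54)]
corner [([308.0, 356.0], 0.8), ([329.0, 210.0], 0.59)] [([330.0, 362.0], 12990, 0.74), ([266.0, 249.0], 1904, 0.73)]
plunger_tip [([331.0, 338.0], 0.44)] [([329.0, 197.0], 1516, 0.62)]
cube_a [([326.0, 211.0], 0.88), ([266.0, 265.0], 0.82)] [([264.0, 249.0], 1802, 0.94), ([326.0, 198.0], 1414, 0.81)]
caliper [([183.0, 355.0], 0.77), ([326.0, 341.0], 0.21)] [([157.0, 379.0], 2408, 0.58)]
1.9 [ 7.26619006e-01  3.05639569e+00 -5.89299296e-05] 0.0188 [ 0.60455536  0.51329696 -0.1120463 ]
```

View pics/top0.png

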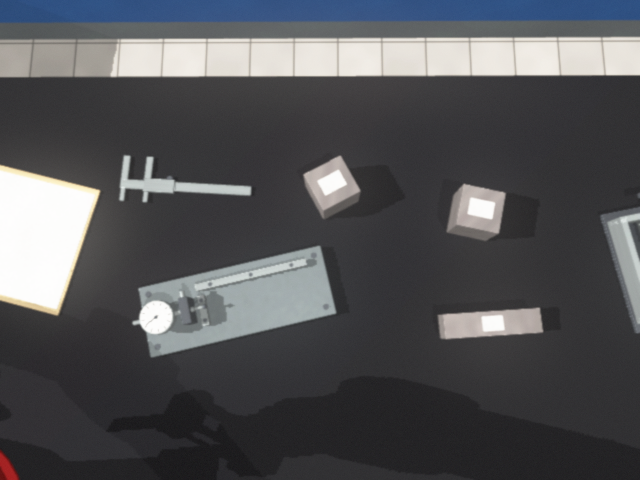

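View pics/side0.png

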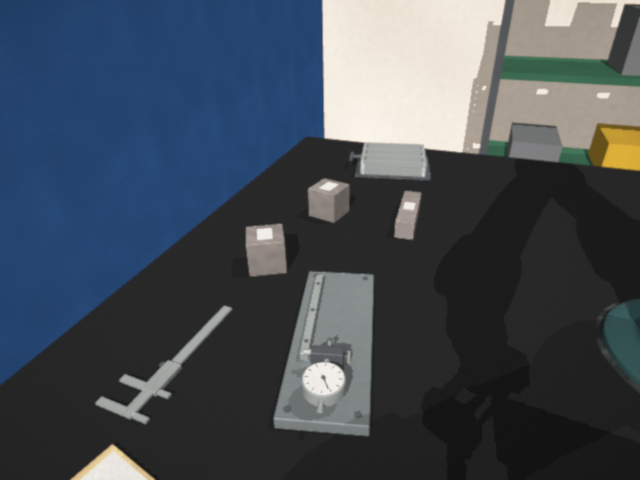

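The top view shows the prism at about (490,323) and the gauge bed with corners near (139,289), (321,246), (336,315) and (151,357). The end stop is on the left and the side fence is on the upper side. The side view agrees, and the way is clear. Next I fit box poses to the masks in both views.

```bash
cat > h.py <<'E'
from plant import r
import cv2,numpy as np
from scipy.optimize import minimize
def proj(f,P):
    c=np.c_[P,np.ones(len(P))]@np.array(f["view"]).T
    F=240/np.tan(np.radians(f["fov_y"]/2))
    return np.c_[f["cx"]+F*c[:,0]/-c[:,2], f["cy"]-F*c[:,1]/-c[:,2]]
def local(p,pts):   # pose (x,y,yaw) applied to body points
    c,s=np.cos(p[2]),np.sin(p[2]); pts=np.atleast_2d(pts)
    return np.c_[p[0]+c*pts[:,0]-s*pts[:,1],p[1]+s*pts[:,0]+c*pts[:,1],pts[:,2]]
def box(sx,sy,z0,z1): return np.array([[a*sx/2,b*sy/2,z] for a in(-1,1) for b in(-1,1) for z in(z0,z1)])
def fit(thing,sz,p0,z0=0,cams=("top","side")):
    B=box(sz[0],sz[1],z0,z0+sz[2]); D=[]
    for c in cams:
        f=r.grab_frame(c); O=r.outline_of(c,thing)
        if not O: print("missed",c); continue
        m=O[0]["mask"].astype(np.uint8); pts=cv2.findNonZero(m); h=cv2.convexHull(pts)
        H=np.zeros((480,640),np.uint8); cv2.fillConvexPoly(H,h,1)
        D.append((f,H))
    def cost(p,D):
        s=0
        for f,H in D:
            q=cv2.convexHull(proj(f,local(p,B)).astype(np.float32))[:,0]
            M=np.zeros((480,640),np.uint8); cv2.fillConvexPoly(M,np.round(q*256).astype(np.int32),1,cv2.LINE_8,8)
            s+=(M!=H).sum()/H.sum()
        return s
    def go(D):
        best=None
        for k in range(3):
            x0=p0 if best is None else best.x
            sim=np.array([x0]+[np.array(x0)+d for d in np.diag([.02,.02,.15])/(1+3*k)])
            best=minimize(cost,x0,args=(D,),method="Nelder-Mead",options=dict(initial_simplex=sim,xatol=1e-5,fatol=1e-5,maxiter=300))
        return best
    for d in D: b=go([d]); print(" single",np.round(b.x,4),round(b.fun,3))
    b=go(D); print(thing,np.round(b.x,4),round(b.fun,3)); return b.x
def down(psi):  # tool down, tool y axis at world angle psi
    a=(psi+np.pi/2)/2; return np.pi*np.array([np.cos(a),np.sin(a),0])
E
python3 - <<'E'
from h import *
def back(f,u,v,z):
    F=240/np.tan(np.radians(f["fov_y"]/2)); V=np.array(f["view"]); d=V[:3,:3].T@np.array([(u-f["cx"])/F,-(v-f["cy"])/F,-1]); o=-V[:3,:3].T@V[:3,3]
    return o+d*(z-o[2])/d[2]
f=r.grab_frame("top")
c=np.array([back(f,*q,.02) for q in((139,289),(321,246),(336,315),(151,357))]); print(c.round(4).tolist())
p=back(f,490,323,.03)
B=fit("bed",(.12,.32,.02),[*c.mean(0)[:2],.23]); P=fit("prism",(.04,.16,.04),[*p[:2],.06])
G=local(B,[[0,-.01,0]])[0]; np.save("g.npy",[G[0],G[1],B[2]]); np.save("p.npy",P); print("gauge",G)
for n,q in(("corner",[.03,.06,.02]),("plunger_tip",[0,.055,.05]),("side_fence",[.036,-.024,.02])):
    for cam in("top","side"):
        g=r.grab_frame(cam); print(n,cam,proj(g,local(np.load("g.npy"),q)).round(1))
print(r.ik([P[0],P[1],.2],down(P[2])),r.ik([P[0],P[1],.2],down(P[2]+np.pi)))
H=local(np.load("g.npy"),[.01,-.02,.2])[0]
print(r.ik(H,down(B[2])),r.ik(H,down(B[2]+np.pi)), r.get_time())
E
```

```text
[[0.5524, 0.308, 0.02], [0.6268, -0.0029, 0.02], [0.5088, -0.0284, 0.02], [0.4389, 0.281, 0.02]]
 single [0.5335 0.1401 0.2322] 0.009
 single [0.5324 0.1405 0.2351] 0.008
bed [0.5329 0.1403 0.236 ] 0.029
 single [ 0.5328 -0.2636  0.1174] 1.971
 single [ 0.4948 -0.2822  0.0693] 0.029
prism [ 0.4947 -0.2816  0.0706] 2.03
gauge [0.53521467 0.13057208 0.        ]
corner top [[204.4 290.3]]
corner side [[308.9 353.9]]
plunger_tip top [[206.7 306. ]]
plunger_tip side [[329.6 337.4]]
side_fence top [[251.7 275.4]]
side_fence side [[312.4 315.4]]
[-0.27921416  0.48401206  0.98973781  1.78528586 -0.44745131  1.11745376
  0.9311053 ] [-0.33341966  0.53152554  1.08594509  1.78655992 -0.51548318  1.1425138
 -2.15101192]
[-0.60609097  0.32829847  0.4289596   1.79343945 -0.1549626   1.05296376
  0.11568653] [-1.06626884  0.51202342  1.08645241  1.80623385 -0.49957115  1.13162446
 -2.71604601] 2.65
```

The bed fit agrees with the landmarks. For the prism, the top-view mask was a false hit, so I fit it again and then approach.

```bash
python3 - <<'E'
from h import *
P=fit("prism",(.04,.16,.04),[.4948,-.2822,.069]); np.save("p.npy",P)
P2=fit("prism",(.04,.16,.04),[.4948,-.2822,.069],cams=("top",))
print(r.get_time())
q=r.ik([P[0],P[1],.15],down(P[2])); print(q)
r.move_ptp([P[0],P[1],.15],down(P[2])); print(r.get_time(),r.get_position(),r.get_orientation(),r.get_ft_force(),r.get_finger_gap())
for c in("top","side"):
    cv2.imwrite(f"pics/{c}1.png",r.grab_frame(c)["image"][:,:,::-1])
E
```

```text
single [ 0.4956 -0.2851  0.0677] 0.011
 single [ 0.4946 -0.2841  0.0656] 0.052
prism [ 0.4955 -0.2854  0.0692] 0.084
 single [ 0.4951 -0.2849  0.0581] 0.03
prism [ 0.4951 -0.2849  0.0581] 0.03
2.95
[-0.24825801  0.56083074  0.96935241  1.82621929 -0.53304021  1.04124251
  1.00035576]
6.0083 [ 0.49590014 -0.28475372  0.14992627] [-2.14175532e+00 -2.29812088e+00 -3.24659495e-04] [-0.7526067   0.20454515  0.30345338] 0.09373393826965971
```

```bash
python3 - <<'E'
from h import *
P=np.load("p.npy")
print(r.movel([P[0],P[1],.017],vel=.08,stop_force=8),r.get_position())
for o in(.05,.044,.0415,.0405,.0400,.0395,.039,.0385):
    r.gripper_to(o); f=r.get_gripper_force(); print(o,r.get_finger_gap(),f,r.get_time())
    if f>11: break
print(r.get_ft_force(),r.get_position())
E
```

```text
False [ 0.4956427  -0.28548281  0.0173292 ]
0.05 0.05018482725791422 0.0 8.75
0.044 0.0440139653911613 0.0 9.0917
0.0415 0.041664290584115665 0.0 9.3667
0.0405 0.04050534491603348 1.4489861950278282 9.5917
0.04 0.03981956727229301 1.4601657539606094 9.8083
0.0395 0.03993525530000687 16.784080266952515 10.025
[ 3.01265202  0.98501996 -0.51158842] [ 0.49560115 -0.28537157  0.01703752]
```

```bash
python3 - <<'E'
from h import *
G=np.load("g.npy"); P=np.load("p.npy")
r.movel([P[0],P[1],.035],vel=.04); print(r.get_finger_gap(),r.get_gripper_force(),r.get_ft_force())
r.movel([P[0],P[1],.10],vel=.08); r.pause(.3); print(r.get_finger_gap(),r.get_gripper_force(),r.get_ft_force(),r.get_wrist_torque(),r.get_time())
T=local(G,[.010-.018,-.020-.030,.10])[0]
r.movel(T,vel=.13,rotation=down(G[2])); r.pause(.2)
print(T,r.get_position(),r.get_orientation(),down(G[2]),r.get_gripper_force(),r.get_ft_force(),r.get_time())
cv2.imwrite("pics/top2.png",r.grab_frame("top")["image"][:,:,::-1]); cv2.imwrite("pics/side2.png",r.grab_frame("side")["image"][:,:,::-1])
fit("prism",(.04,.16,.04),[T[0],T[1],G[2]],z0=.083)
E
```

```text
0.039793364018730085 16.709973514080048 [-0.2370362   0.05086095 -5.4842972 ]
0.03981385530263768 16.710880994796753 [-0.28504416 -1.12211893 -4.65623799] [-0.0528513   0.04603129  0.02870953] 11.8833
[0.5391288  0.08008763 0.1       ] [0.53913208 0.0799491  0.10002573] [1.94471757e+00 2.46731211e+00 7.72828307e-05] [1.94443218 2.46754694 0.        ] 16.71022742986679 [-0.02197006 -0.17059968 -5.56107759] 15.0667
 single [0.5366 0.0749 0.2803] 3.695
 single [0.5381 0.0823 0.2573] 0.04
prism [0.5387 0.0781 0.2452] 3.758
```

View pics/side2.png

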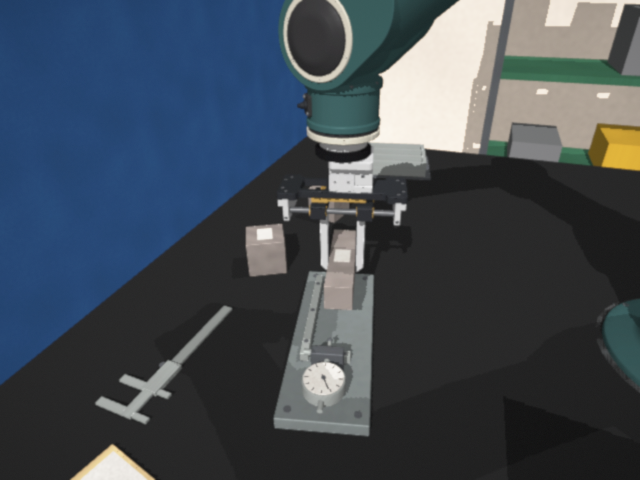

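The side view shows the prism held level above the bed, with the label on top at (342,256). Next I lower it until it just touches the bed.

```bash
python3 - <<'E'
from h import *
G=np.load("g.npy"); p=r.get_position()
r.movel([p[0],p[1],.043],vel=.06); r.pause(.2); f0=r.get_ft_force()
hit=r.movel([p[0],p[1],.0345],vel=.006,stop_force=2.5); r.pause(.2)
print(hit,r.get_position(),f0,r.get_ft_force(),r.get_wrist_torque(),r.get_gripper_force(),r.get_time())
cv2.imwrite("pics/side3.png",r.grab_frame("side")["image"][:,:,::-1])
E
```

```text
True [0.53912278 0.08004829 0.03699909] [-0.10714169 -0.09332337 -4.49658487] [-1.33170959  0.77817648  6.9699984 ] [-0.01755878  0.27180335  0.01514672] 16.71334683895111 17.825
```

```bash
cat >> h.py <<'E'
def gf(G):
    f=np.mean([r.get_ft_force() for _ in range(5)],0); c,s=np.cos(G[2]),np.sin(G[2])
    return np.array([c*f[0]+s*f[1],-s*f[0]+c*f[1],f[2]])
def gp(G):
    p=r.get_position(); c,s=np.cos(G[2]),np.sin(G[2]); d=p-np.array([G[0],G[1],0])
    return np.array([c*d[0]+s*d[1],-s*d[0]+c*d[1],p[2]])
def say(G,*a): print(*a,gp(G).round(5),gf(G).round(2),r.get_wrist_torque().round(2),round(r.get_gripper_force(),1),r.get_time())
E
python3 - <<'E'
from h import *
G=np.load("g.npy"); g=gp(G)
for z in(.0372,.0374):
    r.movel(local(G,[g[0],g[1],z])[0],vel=.01); r.pause(.15); say(G,"up")
    if gf(G)[2]<-1: break
# approach side fence, keep end clear
z=gp(G)[2]
r.movel(local(G,[.006,g[1],z])[0],vel=.03); r.pause(.15); say(G,"near")
h=r.movel(local(G,[.016,g[1],z])[0],vel=.005,stop_force=4); r.pause(.2); say(G,h)
E
```

```text
up [-0.00811 -0.05001  0.03705] [-0.91 -0.7  -4.89] [-0.08  0.03  0.01] 16.7 18.2917
near [ 0.00585 -0.05006  0.03704] [-0.13 -0.3  -3.17] [-0.12  0.    0.05] 16.7 19.0583
True [ 0.01112 -0.05003  0.037  ] [-1.29  0.9   7.05] [ 0.08  0.13 -0.11] 16.7 20.375
```

```bash
python3 - <<'E'
from h import *
G=np.load("g.npy"); g=gp(G); Z=.0373
r.movel(local(G,[g[0]-.001,g[1],Z])[0],vel=.01); r.pause(.2); say(G,"off")
x=g[0]-.001
while x<.017:
    x+=.0005
    r.movel(local(G,[x,g[1],Z])[0],vel=.01); r.pause(.1); say(G,round(x,4))
    if gf(G)[0]<-5: break
E
```

```text
off [ 0.00999 -0.04999  0.03715] [ 0.87  0.58 -5.16] [-0.1   0.06 -0.03] 16.7 20.825
0.0106 [ 0.01063 -0.05005  0.03729] [ 0.1  -0.48 -4.5 ] [-0.03  0.04  0.03] 16.7 21.175
0.0111 [ 0.01108 -0.05005  0.03728] [-0.65 -0.13 -4.94] [-0.09  0.13 -0.06] 16.7 21.525
0.0116 [ 0.01119 -0.05     0.03718] [-5.17  1.43 -3.11] [-0.24  1.32 -0.16] 16.6 21.875
```

```bash
python3 - <<'E'
from h import *
G=np.load("g.npy"); Z=.0373; x=.0109
r.movel(local(G,[x,-.05,Z])[0],vel=.01)
h=r.movel(local(G,[x,-.026,Z])[0],vel=.02,stop_force=8); r.pause(.15); say(G,h)
y=-.026
while not h and y<-.012:
    y+=.0005 if y>-.0235 else .001
    r.movel(local(G,[x,y,Z])[0],vel=.01); r.pause(.1)
    f=gf(G); 
    if y>-.024: say(G,round(y,4))
    if f[1]<-5: break
E
```

```text
False [ 0.01089 -0.02613  0.03732] [ 0.11 -0.26 -4.57] [-0.07  0.04 -0.01] 16.7 23.625
-0.024 [ 0.01092 -0.024    0.03731] [-0.62 -0.49 -5.1 ] [-0.17  0.    0.02] 16.7 24.325
-0.023 [ 0.01091 -0.023    0.03733] [ 0.67 -0.46 -5.43] [-0.12 -0.05  0.03] 16.7 24.675
-0.0225 [ 0.01091 -0.02252  0.03732] [ 0.15  0.03 -4.21] [-0.16 -0.01 -0.03] 16.7 25.025
-0.022 [ 0.01089 -0.022    0.0373 ] [-0.09 -1.35 -4.28] [-0.19  0.03 -0.06] 16.7 25.375
-0.0215 [ 0.01092 -0.02151  0.03732] [-1.25 -0.23 -4.7 ] [-0.16 -0.1  -0.  ] 16.7 25.725
-0.021 [ 0.01093 -0.021    0.03733] [ 0.11 -0.04 -4.87] [-0.22 -0.11 -0.02] 16.7 26.075
-0.0205 [ 0.0109  -0.02049  0.0373 ] [-0.28 -0.98 -5.33] [-0.22 -0.02 -0.  ] 16.7 26.425
-0.02 [ 0.01087 -0.02028  0.03731] [-0.66 -3.1  -4.3 ] [-0.86 -0.14  0.05] 16.7 26.775
-0.0195 [ 0.01087 -0.02019  0.03739] [-1.13 -5.52 -3.73] [-1.49 -0.18  0.09] 16.7 27.125
```

```bash
python3 - <<'E'
from h import *
G=np.load("g.npy"); c=np.array([.0109,-.0195,.0373])
for k in range(16):
    f=gf(G)
    if f[0]<-7 and f[1]<-7: break
    if f[0]>-7: c[0]+=.0002
    if f[1]>-7: c[1]+=.0002
    r.movel(local(G,c)[0],vel=.01); r.pause(.1); say(G,c.round(4))
z=c[2]
for k in range(4):
    if gf(G)[2]>-1: break
    c[2]-=.0001; r.movel(local(G,c)[0],vel=.01); r.pause(.15); say(G,"z",c.round(4))
np.save("c.npy",c)
for n in("top","side"): cv2.imwrite(f"pics/{n}4.png",r.grab_frame(n)["image"][:,:,::-1])
im=cv2.imread("pics/side4.png")[220:440,230:430]; cv2.imwrite("pics/side4c.png",cv2.resize(im,None,fx=2.7,fy=2.7,interpolation=2))
im=cv2.imread("pics/top4.png")[220:370,120:350]; cv2.imwrite("pics/top4c.png",cv2.resize(im,None,fx=3,fy=3,interpolation=2))
E
```

```text
[ 0.0111 -0.0193  0.0373] [ 0.01094 -0.02022  0.03737] [-2.35 -7.09 -3.23] [-1.81  0.    0.11] 16.7 27.475
[ 0.0113 -0.0193  0.0373] [ 0.01104 -0.02026  0.03736] [-1.56 -7.24 -2.93] [-1.79  0.14  0.15] 16.7 27.825
[ 0.0115 -0.0193  0.0373] [ 0.01104 -0.02023  0.03733] [-3.22 -8.25 -2.11] [-1.81  0.45  0.2 ] 16.6 28.175
[ 0.0117 -0.0193  0.0373] [ 0.0111  -0.02025  0.03729] [-4.32 -6.51 -0.96] [-1.86  0.69  0.12] 16.6 28.525
[ 0.0119 -0.0191  0.0373] [ 0.01111 -0.02022  0.03725] [-5.51 -7.64  0.04] [-2.19  0.86  0.14] 16.6 28.875
[ 0.0121 -0.0191  0.0373] [ 0.01114 -0.02022  0.0372 ] [-5.77 -6.86  0.65] [-2.17  1.12  0.12] 16.6 29.225
[ 0.0123 -0.0189  0.0373] [ 0.01116 -0.02023  0.0372 ] [-6.91 -9.32  1.3 ] [-2.47  1.32  0.14] 16.6 29.575
[ 0.0125 -0.0189  0.0373] [ 0.01118 -0.02022  0.03718] [-8.59 -9.04  2.13] [-2.55  1.6   0.13] 16.5 29.925
```

View pics/side4c.png

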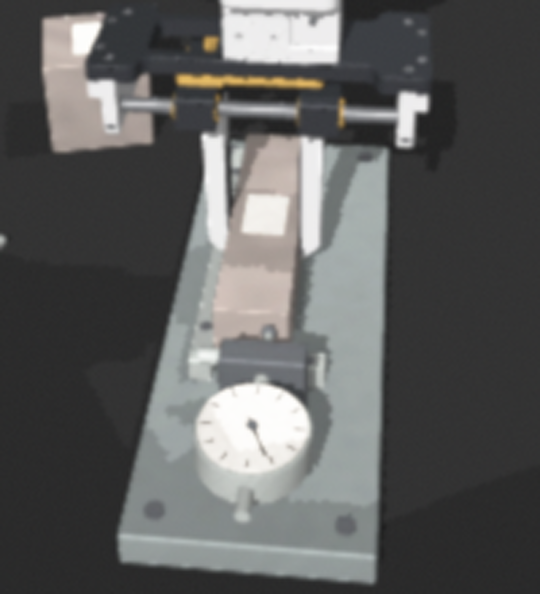

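View pics/top4c.png

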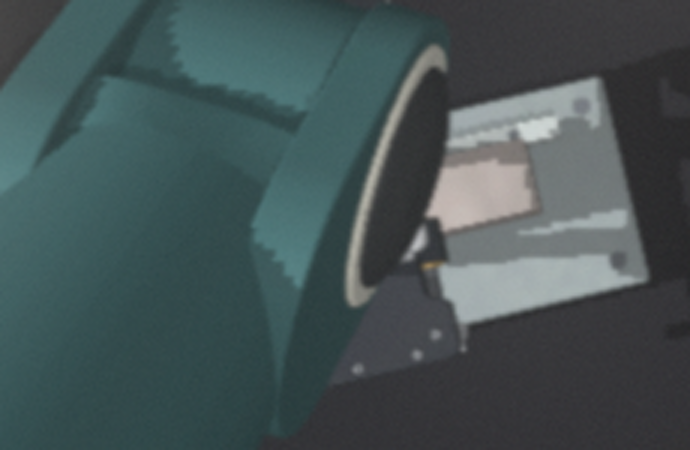

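The crops show the prism flat on the bed. Its long side is along the fence, and its end is on the stop with the plunger tip against it at about (268,335) in the side crop. Before handing in, I check that it holds steady.

```bash
python3 - <<'E'
from h import *
G=np.load("g.npy")
for _ in range(3): r.pause(.5); say(G)
f=gf(G)
if f[0]<-4 and f[1]<-4: print(r.sign_off())
E
```

```text
[ 0.0112  -0.02019  0.03717] [-8.48 -9.11  1.75] [-2.57  1.68  0.14] 16.5 30.525
[ 0.01118 -0.02019  0.03718] [-7.92 -8.8   2.25] [-2.52  1.65  0.1 ] 16.5 31.025
[ 0.01116 -0.02019  0.03716] [-8.47 -8.99  3.06] [-2.49  1.64  0.08] 16.5 31.525
the job is handed in; nothing more can be done
None
```

I handed the job in at about 31.5 s with the prism flat on the bed and still held in the corner. It was pressing about 8 N on the side fence and 9 N on the end stop, at a 16.5 N grip; the plunger looked pushed in on camera, and the judge's verdict was not shown.

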